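# Set the stirrer's click dial and start it

### The arm

A 6-joint arm with a two-finger parallel gripper is mounted at the origin on a cart in front of the work surface, level with it; the furniture and walls round the work are solid. World frame = base frame: x ahead of the robot, y to its left, z up, the work surface at z = 0. Lengths are in m, angles in rad, forces in N, time in s.
With the tool pointing down it reaches from about 0.25 to 0.725 m from the base axis. Payload 4 kg.
Tool frame: the origin (TCP) lies at the very end of the fingers, on their centre line; the grasp point (between the pads) lies 19 mm behind it (env.hold_point_z is the distance from the TCP to the grasp point, in m); z points along the fingers, y is the line along which they close (so a half turn about z gives the same grasp; the last joint's range is limited). The gripper opens to 85 mm and grips with 20 to 120 N. Pads are 22 mm wide; open, the fingers measure 114 mm over their backs; the gripper's body (76 mm by 85 mm) begins 54 mm behind the grasp point. The pads swing forward as they close: fully open they stand 13 mm farther back than shut.
Start: joints at [-1.213, 0.241, 0.005, 1.335, 0, 1.571], TCP at [0.175, -0.468, 0.231] pointing down, gripper open.
Joint ranges: [-2.72, 2.72], [-1.05, 1.87], [-1.09, 1.28], [-1.99, 2.15], [-1.42, 1.44], [-3.14, 3.14]. Speed limits (rad/s): [2.79, 2.79, 3.14, 3.14, 3.14, 3.14].

### API

Orientations are given as a unit quaternion [w, x, y, z].
In Python, from workcell import env gives the robot as it stands.
- The arm moves only by the tool servo_tool, never from a script. Its argument "commands" is a list of rows, each a list of 2 entries, a list of its own where there are three numbers: the shift along the tool's x, y, z in m, then the turn about the tool's z in degrees. A call has 1 to 20 rows; each row shifts and turns the commanded pose from where the row before left it, along the tool's axes as they then stand; what a row does not reach is not made up. A row lasts 1/10 s, in which the tool goes at most 50 mm and 8.59 degrees, less where a joint would pass 70% of its speed; a pose out of reach is approached as far as the arm can. A call is refused whole if a number of a shift passes 0.05 or a number of a turn 8.59, either way. A call with a gripper value outside its range is refused whole. "hand" is the opening, from 0 (shut) to 1 (fully open), set as the call begins (left out, the last holds). The fingers move at their own pace and stop on an object; "squeeze" is the grip in N (left out, the last holds). Time passes only in rows, so rows that do not move let the fingers close. It gives the time, the measured TCP pose, the force, the opening and the grip force at its end, in the units of the state.
- env.state(): the state, without advancing time (a new reading comes with each control period).
- env.snapshot(name): name is "scene" or "top"; returns a dict with "image" (384x512x3 uint8, red, green, blue), "depth" (384x512 float32, m along the optical axis (not along the pixel's ray), 0 where there is no reading), "fx", "fy", "cx", "cy" (pixels), "rvec" (rotation vector, rad) and "tvec" (3), from world to camera coordinates, as OpenCV has them. Camera axes: x right, y down, z forward; pixel columns grow to the right and rows downward; lengths in m; the calibration is good to about 2 mm. A picture is of the moment at which its call begins.
- env.close_job(): hands the job in; it is judged then, once.
Trained networks look in the newest picture that a camera, given by its name, has taken for a name from the list of things; names that differ only in an ending like _2 or _b are one class to them, and where a whole thing is asked for, a point or a joint stands for the part that bears it (a point fixed in the world has none). Each returns a list of dicts, best first, with "conf" (0 to 1); they miss things now and then, are a little off and sometimes report something else, mostly with a low value. They report only what shows in the picture. A call takes as long as a camera call.
- env.spot_in(camera, thing): "xyz" ([x, y, z] in m, in world coordinates, good to about 4 mm: the middle of the surface that is visible of it).
- env.regions_of(camera, thing): "region" (384x512 bool, what is visible of it).
- env.pinpoint(camera, thing): "xyz" ([x, y, z] in m, in world coordinates, good to about 4 mm: a listed point, or the origin of a listed thing).
The state is a dict: "time": time; "joint_positions": joint angles; "qvel": joint speeds; "joint_efforts": joint torques, N m; "tool_pos": TCP position; "orientation": TCP orientation; "force": force on the tool from outside, world axes, zero at the start; "torque": the same for the moment, N m; "finger_gap": opening from 0.0 (shut) to 1.0 (fully open); "grip_force": force on a finger pad.
Only numpy, scipy, OpenCV 4.12 (cv2) and the standard library are available. Lean on these libraries where they do the work, as an engineer would, in place of code of your own. Each camera call takes 0.05 s, during which the arm holds its last target. There are 200 camera calls.

### The job

Set up the magnetic stirrer: with a fingertip against the orange step, push the dial clockwise (seen from above) exactly four clicks on from where it stands, never past the fourth click. Once it rests there, press the green start button fully down and let it come up again. Push gently, and leave the dish on the plate and the vial and bottles beside it as they stand.

Things in the scene. Friction and masses are not known exactly. Their poses are not given: they have to be found in the camera images.
- stirrer: White flat magnetic stirrer, fixed, 290 mm deep (its x) by 220 mm wide (its y). Origin at the centre of its underside; front on its -x side. The grey control deck in front is 50 mm above the worktop and carries dial and button; the rear block is 65 mm high and bears a round white plate of radius 69 mm, centred at (66, 0) mm, top at 75 mm.
- dial_axis (a point): On the dial's vertical turning axis, on the top face of the black dial disc (65 mm above the worktop, radius 50 mm), at (-72, -42) mm in the stirrer's frame. A steel boss of radius 11 mm and height 4 mm is in the disc's centre. The disc carries an orange radial thumb step, 16 to 48 mm off the axis and 16 mm high, with an upright push face on one side and a ramp 30 mm long on the other.
- dial_step (a point): Top edge of the step's push face, 35 mm from the dial axis, 81 mm above the worktop; turns with the dial. The face is flat, upright, in the plane through the axis, and looks counterclockwise seen from above. Own x points radially outward, y is the outward normal of the face, z up. A fingertip above the disc in front of the face, pushing along this -y, turns the dial clockwise.
- dial (a joint): Dial angle, rad, growing clockwise from above. Eight click stops 0.4189 rad (24 deg) apart, 0 to 2.93, each with a white mark on the deck; starts resting in one of the first four. At 0 the step points along 264 deg (counterclockwise from the stirrer's +x), then sweeps round the front. Sprung: resists with about 5 N at the step until half-way, then snaps on to the next stop, away from the finger.
- start_top (a point): Centre of the top of the round green start button (radius 14 mm), about 72 mm above the worktop at rest; moves down with it. It is at (-72, 64) mm in the stirrer's frame, in a black housing.
- start (a joint): Travel of the start button in m: 0 up, 0.006 fully down. Sprung: it takes 5 N to push fully down and it comes up by itself.
- dish: Small white evaporating dish, 82 mm across, 31 mm high, loose on the stirrer's plate. Origin at the centre of its underside. Leave alone.
- vial: Open clear glass vial, 35 mm across, 66 mm high, standing left of the stirrer. Origin at the centre of its underside. Leave alone.
- blue_bottle: Small clear bottle with a blue cap, 56 mm across, 105 mm high, standing left of the stirrer. Origin at the centre of its underside. Leave alone.
- dropper_bottle: Brown dropper bottle with a black top, 47 mm wide, 132 mm high, standing right of the stirrer. Origin at the centre of its underside. Leave alone.

How it is judged:
By the outcome, as a careful person would: the job done as asked, in the order asked, and still so for the second after the job is handed in, with the robot touching nothing.
It also fails if it takes over 64 s, if anything falls off the work surface, if the arm or the gripper's body presses on something with over 40 N, if the wrist force passes 120 N, or if a joint passes its speed limit or range.

## Working session

There is one attempt and no reset: what is moved stays moved. The work goes in short steps, Python scripts to look and compute and a tool call to move; the robot and the scene stay as the last step left them, time stands still between calls to the robot, and variables do not carry over. Pictures are saved under pics/ and viewed, at most 10 in all, crops included, and the job is handed in when it is done.

Besides the shell and the picture viewer there is one more tool, called after "Call:" by a JSON object that holds its "api" and its "payload". servo_tool: Moves the arm, as the interface text tells. Its arguments: {"type":"object","properties":{"commands":{"type":"array","items":{"type":"array"}},"hand":{"type":"number"},"squeeze":{"type":"number"}},"required":["commands"]}

```bash
mkdir -p pics
python3 - <<'E'
from workcell import env
import cv2,numpy as np
for c in ["top","scene"]:
    s=env.snapshot(c); cv2.imwrite(f"pics/{c}0.png",s["image"][:,:,::-1])
    print(c,s["fx"],s["rvec"],s["tvec"])
    for t in ["stirrer","dial_axis","dial_step","start_top","dish","vial","blue_bottle","dropper_bottle"]:
        print(t,[(np.round(d["xyz"],4).tolist(),round(d["conf"],2)) for d in env.pinpoint(c,t)[:2]])
st=env.state();print(st["tool_pos"],st["orientation"],st["time"],st["force"],env.hold_point_z)
E
```

```text
top 469.8883077211114 [ 2.1511799  -2.12932761  0.16292481] [0.26533085 0.59899343 0.88557834]
stirrer [([0.5325, 0.2858, -0.0021], 0.6)]
dial_axis [([0.4705, 0.2207, 0.0659], 0.75)]
dial_step [([0.4419, 0.2079, 0.0776], 0.65)]
start_top [([0.446, 0.3272, 0.0723], 0.72)]
dish [([0.5897, 0.2879, 0.0722], 0.75)]
vial [([0.5559, 0.453, -0.0019], 0.89)]
blue_bottle [([0.4709, 0.4277, -0.0015], 0.72)]
dropper_bottle [([0.6876, 0.1532, 0.0068], 0.78)]
scene 379.571568126979 [ 1.19222375 -1.93872791  1.24152911] [0.51050535 0.26011714 0.52585823]
stirrer [([0.532, 0.2769, -0.0009], 0.55)]
dial_axis [([0.4691, 0.2211, 0.0656], 0.63)]
dial_step [([0.4415, 0.2084, 0.0823], 0.6)]
start_top [([0.4449, 0.3298, 0.0737], 0.46)]
dish [([0.5924, 0.2935, 0.0769], 0.7)]
vial [([0.5598, 0.4537, 0.0048], 0.79), ([0.4721, 0.2226, 0.0613], 0.4)]
blue_bottle [([0.4736, 0.4278, 0.0029], 0.84)]
dropper_bottle [([0.6828, 0.1552, 0.0003], 0.77), ([0.593, 0.2951, 0.0736], 0.61)]
[ 0.17509984 -0.46833599  0.23133454] [1.46318835e-05 9.84039142e-01 1.77952146e-01 1.05082489e-05] 0.9 [-0.44133226  0.14341966  0.744868  ] 0.0187
```

View pics/top0.png

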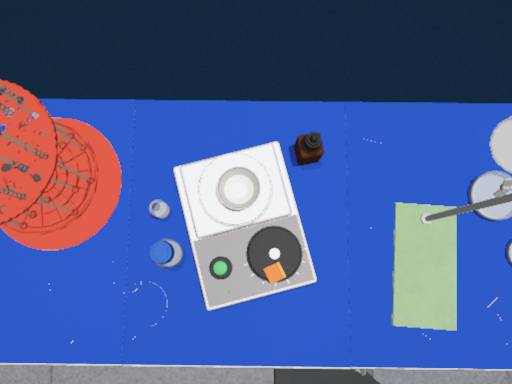

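View pics/scene0.png

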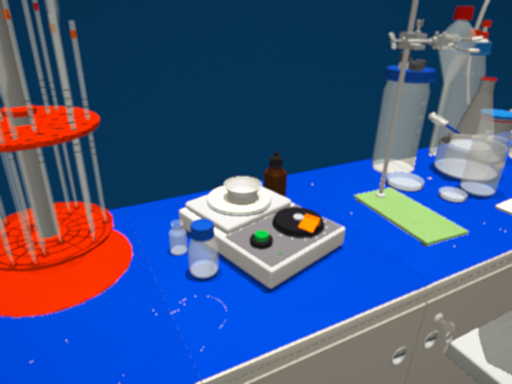

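Top view: dial at px (274,253), orange step at (275,272), push face on its right. Both networks agree: yaw ≈ 12.8°, step at about 192° in the stirrer's frame, so stop 3 and target stop 7. I'll check the path clearance and compute the moves.

```bash
cat > h.py <<'E'
from workcell import env
import cv2,numpy as np
def cloud(c):
    s=env.snapshot(c);R=cv2.Rodrigues(np.array(s["rvec"]))[0];d=s["depth"]
    v,u=np.mgrid[:384,:512]
    P=np.stack([(u-s["cx"])/s["fx"]*d,(v-s["cy"])/s["fy"]*d,d],-1)
    W=(P-np.array(s["tvec"]))@R
    W[d==0]=np.nan
    return s,W
def yaw():
    st=env.state();q=st["orientation"]
    from scipy.spatial.transform import Rotation as Ro
    return st,Ro.from_quat([q[1],q[2],q[3],q[0]]).as_matrix()
E
python3 - <<'E'
from h import *
for c in ["top","scene"]:
    s,W=cloud(c)
    m=(W[...,2]>.1)&(W[...,0]>.1)&(W[...,0]<.62)&(W[...,1]>-.4)&(W[...,1]<.5)
    H={}
    for p in W[m]:
        k=(round(p[0]*20)/20,round(p[1]*20)/20);H[k]=max(H.get(k,0),round(p[2],2))
    print(c,sorted(H.items()))
    # orange step: pixels
    im=s["image"].astype(int); o=(im[...,0]>180)&(im[...,1]>60)&(im[...,1]<150)&(im[...,2]<60)
    o&=(np.hypot(W[...,0]-.47,W[...,1]-.221)<.06)
    Q=W[o]; top=Q[Q[:,2]>.077]
    print(len(Q),np.nanmin(Q,0),np.nanmax(Q,0),top.mean(0))
    b=Q-[.4695,.221,0]; a=np.degrees(np.arctan2(b[:,1],b[:,0]))%360
    print(np.percentile(a,[2,10,50,90,98]))
E
```

```text
top [((0.45, 0.4), np.float64(0.11)), ((0.45, 0.45), np.float64(0.11)), ((0.5, 0.4), np.float64(0.11)), ((0.5, 0.45), np.float64(0.11)), ((0.55, -0.1), np.float64(0.34)), ((0.55, -0.05), np.float64(0.41)), ((0.55, 0.25), np.float64(0.11)), ((0.55, 0.3), np.float64(0.11)), ((0.55, 0.35), np.float64(0.11)), ((0.6, 0.25), np.float64(0.11)), ((0.6, 0.3), np.float64(0.11)), ((0.6, 0.35), np.float64(0.11))]Traceback (most recent call last):
  File "<stdin>", line 13, in <module>
    res = np.fmin.reduce(a, axis=axis, out=out, **kwargs)
ValueError: zero-size array to reduction operation fmin which has no identity
```

Call:
{"api": "servo_tool", "payload": {"commands": [[[0,0,0],-8.5],[[0,0,0],-8.5]], "hand": 0}}

```text
time: 1.15
tool_pos: [0.1751, -0.4683, 0.2313]
orientation: [-0.0, 0.946, 0.324, -0.0]
force: [-1.1, -0.7, -0.4]
finger_gap: 0.689
grip_force: 0.0
```

Run:
```python
from h import *
st,R=yaw(); D=np.array([.446,.184,.231])-st["tool_pos"]
x0=np.degrees(np.arctan2(R[1,0],R[0,0])); print(x0)
for i in range(20):
    x=np.radians(x0+8.35*i); ex=np.array([np.cos(x),np.sin(x)]); ey=np.array([np.sin(x),-np.cos(x)])
    d=D[:2]/20; print([[round(d@ex,3),round(d@ey,3),0],-8.35],end=",")
print()
s,W=cloud("top")
m=np.hypot(W[...,0]-.4695,W[...,1]-.221)<.05
im=s["image"].astype(int); o=m&(im[...,0]>150)&(im[...,0]-im[...,2]>100)
Q=W[o]; b=Q-[.4695,.221,0]; a=np.degrees(np.arctan2(b[:,1],b[:,0]))%360
print(len(Q),Q.min(0),Q.max(0),np.percentile(a,[0,5,50,95,100]))
```

```text
37.84815546339967
[[np.float64(0.031), np.float64(-0.017), 0], -8.35],[[np.float64(0.033), np.float64(-0.013), 0], -8.35],[[np.float64(0.034), np.float64(-0.008), 0], -8.35],[[np.float64(0.035), np.float64(-0.003), 0], -8.35],[[np.float64(0.035), np.float64(0.002), 0], -8.35],[[np.float64(0.035), np.float64(0.007), 0], -8.35],[[np.float64(0.033), np.float64(0.012), 0], -8.35],[[np.float64(0.031), np.float64(0.017), 0], -8.35],[[np.float64(0.028), np.float64(0.021), 0], -8.35],[[np.float64(0.025), np.float64(0.025), 0], -8.35],[[np.float64(0.021), np.float64(0.029), 0], -8.35],[[np.float64(0.016), np.float64(0.031), 0], -8.35],[[np.float64(0.012), np.float64(0.033), 0], -8.35],[[np.float64(0.007), np.float64(0.035), 0], -8.35],[[np.float64(0.002), np.float64(0.035), 0], -8.35],[[np.float64(-0.003), np.float64(0.035), 0], -8.35],[[np.float64(-0.009), np.float64(0.034), 0], -8.35],[[np.float64(-0.013), np.float64(0.033), 0], -8.35],[[np.float64(-0.018), np.float64(0.03), 0], -8.35],[[np.float64(-0.022), np.float64(0.027), 0], -8.35],
292 [0.42006262 0.20315415 0.05491598] [0.45546084 0.24178891 0.08572955] [140.75936535 149.93550336 177.6749497  202.07399667 205.32757935]
```

Call:
{"api": "servo_tool", "payload": {"commands": [[[0.031,-0.017,0],-8.35],[[0.033,-0.013,0],-8.35],[[0.034,-0.008,0],-8.35],[[0.035,-0.003,0],-8.35],[[0.035,0.002,0],-8.35],[[0.035,0.007,0],-8.35],[[0.033,0.012,0],-8.35],[[0.031,0.017,0],-8.35],[[0.028,0.021,0],-8.35],[[0.025,0.025,0],-8.35],[[0.021,0.029,0],-8.35],[[0.016,0.031,0],-8.35],[[0.012,0.033,0],-8.35],[[0.007,0.035,0],-8.35],[[0.002,0.035,0],-8.35],[[-0.003,0.035,0],-8.35],[[-0.009,0.034,0],-8.35],[[-0.013,0.033,0],-8.35],[[-0.018,0.03,0],-8.35],[[-0.022,0.027,0],-8.35]]}}

```text
time: 3.2
tool_pos: [0.4473, 0.1832, 0.2314]
orientation: [0.0, -0.214, 0.977, -0.0]
force: [0.2, -0.6, 1.1]
finger_gap: -0.0
grip_force: 0.0
```

Call:
{"api": "servo_tool", "payload": {"commands": [[[0,0,0],0],[[0,0,0],0]]}}

```text
time: 3.4
tool_pos: [0.4467, 0.1821, 0.2309]
orientation: [-0.001, -0.212, 0.977, -0.0]
force: [0.1, -0.2, 0.4]
finger_gap: 0.001
grip_force: 0.0
```

```bash
cat >> h.py <<'E'
def rel(axis=(.4695,.221)):
    st,R=yaw(); d=np.array(axis)-st["tool_pos"][:2]
    print("t",st["time"],"tcp",np.round(st["tool_pos"],4),"xdir",round(np.degrees(np.arctan2(R[1,0],R[0,0]))%360,2),
      "axis in tool",np.round(R[:2,:2].T@d,4),"F tool",np.round(R.T@st["force"],2),"j6",st["joint_positions"][5])
E
python3 -c "
from h import *
rel()"
```

```text
t 3.4 tcp [0.4467 0.1821 0.2309] xdir 204.43 axis in tool [-0.0369  0.026 ] F tool [ 0.04 -0.23 -0.37] j6 -0.03909417462998742
```

Call:
{"api": "servo_tool", "payload": {"commands": [[[0,0,0.025],0],[[0,0,0.03],0],[[0,0,0.03],0],[[0,0,0.03],0],[[0,0,0.02],0],[[0,0,0.01],0],[[0,0,0.006],0],[[0,0,0.005],0],[[0,0,0.002],0],[[0,0,0],0],[[0,0,0],0]]}}

```text
time: 4.5
tool_pos: [0.4474, 0.1819, 0.074]
orientation: [0.001, -0.212, 0.977, 0.0]
force: [0.8, 0.5, -0.7]
finger_gap: -0.001
grip_force: 0.0
```

Run:
```python
from h import *
rel()
a=env.snapshot("top")["image"][:,:,::-1];b=env.snapshot("scene")["image"][:,:,::-1]
cv2.imwrite("pics/1.png",np.hstack([cv2.resize(a[210:310,200:330],None,fx=3,fy=3),cv2.resize(b[180:280,235:365],None,fx=3,fy=3)]))
```

```text
t 4.5 tcp [0.4474 0.1819 0.074 ] xdir 204.5 axis in tool [-0.0363  0.0264] F tool [-0.9   0.14  0.72] j6 -0.041378421343120045
```

View pics/1.png

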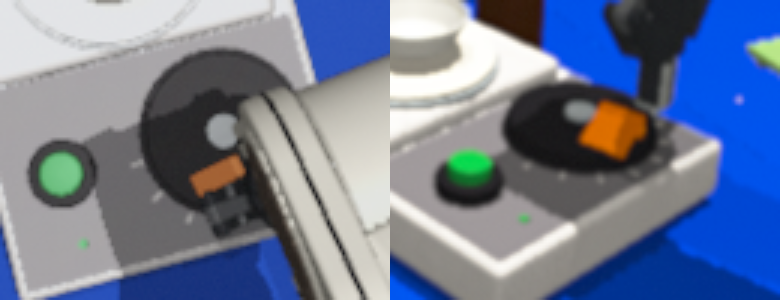

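Call:
{"api": "servo_tool", "payload": {"commands": [[[0,0.002,0.001],0],[[0,0.002,0.001],0],[[0,0.001,0],0],[[0,0.001,0],0],[[0,0.001,0],0],[[0,0.001,0],0],[[0,0,0],0],[[0,0,0],0]]}}

```text
time: 5.4
tool_pos: [0.4436, 0.189, 0.0713]
orientation: [0.0, -0.212, 0.977, 0.0]
force: [0.4, -0.4, -0.7]
finger_gap: -0.002
grip_force: 0.0
```

Call:
{"api": "servo_tool", "payload": {"commands": [[[0,0.001,0],0],[[0,0.001,0],0],[[0,0,0],0]]}}

```text
time: 5.7
tool_pos: [0.4427, 0.1909, 0.0713]
orientation: [-0.0, -0.212, 0.977, 0.0]
force: [-0.1, 0.1, 0.6]
finger_gap: 0.0
grip_force: 0.0
```

Call:
{"api": "servo_tool", "payload": {"commands": [[[0,0.001,0],0],[[0,0.001,0],0],[[0,0,0],0]]}}

```text
time: 6.0
tool_pos: [0.4419, 0.1927, 0.0713]
orientation: [0.0, -0.212, 0.977, 0.0]
force: [-0.0, -0.5, -0.5]
finger_gap: -0.002
grip_force: 0.0
```

```bash
python3 -c "
from h import *
rel()"
```

```text
t 6.0 tcp [0.4419 0.1927 0.0713] xdir 204.51 axis in tool [-0.0368  0.0143] F tool [ 0.25 -0.46  0.51] j6 -0.016538750867220453
```

Call:
{"api": "servo_tool", "payload": {"commands": [[[0,0.001,0],0],[[0,0.001,0],0],[[0,0,0],0]]}}

```text
time: 6.3
tool_pos: [0.4413, 0.1938, 0.0713]
orientation: [0.0, -0.212, 0.977, -0.001]
force: [-0.1, -2.7, -1.1]
finger_gap: -0.001
grip_force: 1.4
```

Call:
{"api": "servo_tool", "payload": {"commands": [[[0,0.001,0],0],[[0,0.001,0],0],[[0,0,0],0]]}}

```text
time: 6.6
tool_pos: [0.4408, 0.1949, 0.0712]
orientation: [0.0, -0.212, 0.977, -0.002]
force: [2.2, -5.2, -1.5]
finger_gap: -0.0
grip_force: 2.5
```

```bash
python3 -c "
from h import *
rel()"
```

```text
t 6.6 tcp [0.4408 0.1949 0.0712] xdir 204.44 axis in tool [-0.0369  0.0119] F tool [ 0.16 -5.63  1.47] j6 -0.008247626142700833
```

Call:
{"api": "servo_tool", "payload": {"commands": [[[0.0003,0.0008,0],2.5],[[0.0003,0.0008,0],2.5],[[0.0003,0.0009,0],1.5],[[0.0003,0.0009,0],1.5]]}}

```text
time: 7.0
tool_pos: [0.4376, 0.1982, 0.0712]
orientation: [-0.0, -0.143, 0.99, -0.001]
force: [0.0, -2.6, 0.4]
finger_gap: -0.003
grip_force: 1.7
```

Call:
{"api": "servo_tool", "payload": {"commands": [[[0.0003,0.0009,0],1.5],[[0.0003,0.0009,0],1.5]]}}

```text
time: 7.2
tool_pos: [0.4363, 0.2008, 0.0712]
orientation: [-0.001, -0.117, 0.993, 0.0]
force: [-0.8, -1.8, 0.6]
finger_gap: 0.001
grip_force: 0.7
```

```bash
python3 -c "
from h import *
rel()"
```

```text
t 7.2 tcp [0.4363 0.2008 0.0712] xdir 193.41 axis in tool [-0.037   0.0119] F tool [ 1.15 -1.54 -0.63] j6 0.1967042033620887
```

Call:
{"api": "servo_tool", "payload": {"commands": [[[0.0003,0.0009,0],1.5],[[0.0003,0.0009,0],1.5],[[0,0,0],0],[[0,0,0],0]]}}

```text
time: 7.6
tool_pos: [0.4362, 0.2027, 0.0715]
orientation: [0.0, -0.092, 0.996, 0.0]
force: [-0.1, 0.6, -0.4]
finger_gap: 0.001
grip_force: 0.0
```

```bash
cat >> h.py <<'E'
def step():
    s,W=cloud("top")
    m=np.hypot(W[...,0]-.4695,W[...,1]-.221)<.05
    im=s["image"].astype(int); o=m&(im[...,0]>100)&(im[...,0]-im[...,2]>60)
    Q=W[o]; b=Q-[.4695,.221,0]; a=np.degrees(np.arctan2(b[:,1],b[:,0]))%360
    print(len(Q),np.percentile(a,[0,5,50,95,100]))
    for c in ["top","scene"]:
        if c=="scene": env.snapshot(c)
        for d in env.pinpoint(c,"dial_step")[:2]:
            p=d["xyz"]; print(c,np.round(p,4),round(d["conf"],2),np.degrees(np.arctan2(p[1]-.221,p[0]-.4695))%360)
E
python3 -c "
from h import *
rel();step()"
```

```text
t 7.6 tcp [0.4362 0.2027 0.0715] xdir 190.53 axis in tool [-0.0361  0.0119] F tool [-0.04  0.65  0.4 ] j6 0.2509288850751094
20 [116.82192576 118.14354991 128.39670925 135.84147823 135.95472917]
scene [0.4359 0.221  0.0774] 0.6 180.0
```

Call:
{"api": "servo_tool", "payload": {"commands": [[[0.0003,0.0009,0],1.5],[[0.0003,0.001,0],1.5],[[0.0003,0.0009,0],1.5],[[0.0003,0.001,0],1.5],[[0.0003,0.0009,0],1.5],[[0.0003,0.001,0],1.5],[[0.0003,0.0009,0],1.5],[[0.0003,0.001,0],1.5],[[0.0003,0.0009,0],1.5],[[0.0003,0.001,0],1.5]]}}

```text
time: 8.8
tool_pos: [0.432, 0.2097, 0.0711]
orientation: [-0.0, 0.041, 0.999, -0.002]
force: [1.2, -7.8, 1.7]
finger_gap: 0.001
grip_force: 3.6
```

Call:
{"api": "servo_tool", "payload": {"commands": [[[0.0003,0.0009,0],1.5],[[0.0003,0.001,0],1.5],[[0.0003,0.0009,0],1.5]]}}

```text
time: 9.1
tool_pos: [0.4311, 0.2129, 0.0711]
orientation: [-0.0, 0.08, 0.997, -0.001]
force: [-1.0, -4.2, 1.0]
finger_gap: -0.002
grip_force: 2.4
```

Call:
{"api": "servo_tool", "payload": {"commands": [[[0.0003,0.001,0],1.5],[[0.0003,0.0009,0],1.5]]}}

```text
time: 9.3
tool_pos: [0.4308, 0.2162, 0.0711]
orientation: [-0.001, 0.106, 0.994, -0.0]
force: [-2.6, -2.1, 0.6]
finger_gap: -0.002
grip_force: 1.1
```

```bash
python3 -c "
from h import *
rel()"
```

```text
t 9.3 tcp [0.4308 0.2162 0.0711] xdir 167.87 axis in tool [-0.0368  0.0128] F tool [ 2.1  -2.65 -0.57] j6 0.6764172369550714
```

Call:
{"api": "servo_tool", "payload": {"commands": [[[0.0002,0.001,0],1],[[0.0002,0.0009,0],1],[[0,0,0],0],[[0,0,0],0]]}}

```text
time: 9.7
tool_pos: [0.432, 0.2189, 0.0716]
orientation: [0.0, 0.122, 0.993, 0.001]
force: [0.1, 0.0, 0.3]
finger_gap: -0.002
grip_force: 0.0
```

```bash
python3 -c "
from h import *
rel();step()"
```

```text
t 9.7 tcp [0.432  0.2189 0.0716] xdir 166.02 axis in tool [-0.0359  0.0111] F tool [-0.05  0.03 -0.29] j6 0.7126158935495389
9 [ 94.75533496  94.87814421  98.41391678 104.67709046 105.19825376]
top [0.6888 0.1562 0.004 ] 0.73 343.53834685502227
scene [0.4402 0.2374 0.0811] 0.83 150.76308422964942
```

Call:
{"api": "servo_tool", "payload": {"commands": [[[0.0003,0.0009,0],1.5],[[0.0003,0.0009,0],1.5],[[0.0003,0.0009,0],1.5],[[0.0003,0.001,0],1.5],[[0.0003,0.0009,0],1.5],[[0.0003,0.001,0],1.5],[[0.0003,0.0009,0],1.5],[[0.0003,0.001,0],1.5],[[0.0003,0.0009,0],1.5],[[0.0003,0.001,0],1.5]]}}

```text
time: 10.9
tool_pos: [0.4309, 0.2265, 0.0709]
orientation: [-0.001, 0.252, 0.968, -0.002]
force: [-3.0, -6.3, 3.0]
finger_gap: -0.001
grip_force: 3.8
```

Call:
{"api": "servo_tool", "payload": {"commands": [[[0.0003,0.0009,0],1.5],[[0.0003,0.0009,0],1.5],[[0.0003,0.0009,0],1.5]]}}

```text
time: 11.2
tool_pos: [0.4312, 0.2293, 0.0709]
orientation: [-0.001, 0.29, 0.957, -0.002]
force: [-3.3, -4.2, 2.3]
finger_gap: -0.001
grip_force: 3.0
```

Call:
{"api": "servo_tool", "payload": {"commands": [[[0.0003,0.0009,0],1.5],[[0.0003,0.0009,0],1.5]]}}

```text
time: 11.4
tool_pos: [0.4321, 0.2323, 0.071]
orientation: [-0.001, 0.314, 0.949, -0.001]
force: [-3.4, -1.4, 1.0]
finger_gap: -0.001
grip_force: 1.6
```

```bash
python3 -c "
from h import *
rel()"
```

```text
t 11.4 tcp [0.4321 0.2323 0.071 ] xdir 143.37 axis in tool [-0.0367  0.0132] F tool [ 1.91 -3.1  -1.01] j6 1.1322351727787787
```

Call:
{"api": "servo_tool", "payload": {"commands": [[[0.0002,0.001,0],1],[[0.0002,0.0009,0],1],[[0,0,0],0],[[0,0,0],0]]}}

```text
time: 11.8
tool_pos: [0.4348, 0.235, 0.0716]
orientation: [0.001, 0.33, 0.944, 0.001]
force: [-0.2, 0.1, -0.9]
finger_gap: 0.0
grip_force: 0.0
```

```bash
python3 -c "
from h import *
rel();step()"
```

```text
t 11.8 tcp [0.4348 0.235  0.0716] xdir 141.51 axis in tool [-0.0359  0.0106] F tool [ 0.22 -0.04  0.87] j6 1.1672203462235218
11 [70.87735194 71.37601378 75.17508563 94.9416575  95.4701543 ]
top [5.283e-01 2.861e-01 5.000e-04] 0.67 47.91083782616775
top [0.471  0.2237 0.0644] 0.65 60.94539590092291
scene [0.4446 0.2488 0.0822] 0.82 131.850278011633
scene [ 0.6801  0.1532 -0.0021] 0.44 342.1546953291593
```

Call:
{"api": "servo_tool", "payload": {"commands": [[[0.0003,0.0009,0],1.5],[[0.0003,0.0009,0],1.5],[[0.0003,0.0009,0],1.5],[[0.0003,0.0009,0],1.5],[[0.0003,0.0009,0],1.5],[[0.0003,0.0009,0],1.5],[[0.0003,0.0009,0],1.5],[[0.0003,0.001,0],1.5],[[0.0003,0.0009,0],1.5],[[0.0003,0.001,0],1.5]]}}

```text
time: 13.0
tool_pos: [0.4366, 0.2419, 0.0709]
orientation: [-0.001, 0.451, 0.892, -0.002]
force: [-5.2, -3.6, 4.6]
finger_gap: 0.003
grip_force: 3.8
```

Call:
{"api": "servo_tool", "payload": {"commands": [[[0.0003,0.0009,0],1.5],[[0.0003,0.0009,0],1.5],[[0.0003,0.0009,0],1.5]]}}

```text
time: 13.3
tool_pos: [0.4378, 0.2442, 0.0709]
orientation: [-0.001, 0.486, 0.874, -0.002]
force: [-4.8, -2.0, 3.7]
finger_gap: -0.005
grip_force: 3.3
```

Call:
{"api": "servo_tool", "payload": {"commands": [[[0.0003,0.0009,0],1.5],[[0.0003,0.0009,0],1.5]]}}

```text
time: 13.5
tool_pos: [0.44, 0.2466, 0.071]
orientation: [-0.001, 0.508, 0.861, -0.001]
force: [-3.3, 0.1, 0.7]
finger_gap: 0.004
grip_force: 1.7
```

```bash
python3 -c "
from h import *
rel()"
```

```text
t 13.5 tcp [0.44   0.2466 0.071 ] xdir 118.89 axis in tool [-0.0367  0.0135] F tool [ 1.7  -2.83 -0.71] j6 1.5766344196219617
```

Call:
{"api": "servo_tool", "payload": {"commands": [[[0.0002,0.001,0],1],[[0.0002,0.0009,0],1],[[0,0,0],0],[[0,0,0],0]]}}

```text
time: 13.9
tool_pos: [0.4437, 0.2483, 0.0716]
orientation: [0.001, 0.523, 0.853, 0.001]
force: [-0.4, 0.5, 0.4]
finger_gap: -0.001
grip_force: 0.0
```

```bash
python3 -c "
from h import *
rel();step()"
```

```text
t 13.9 tcp [0.4437 0.2483 0.0716] xdir 116.99 axis in tool [-0.036   0.0107] F tool [ 0.61 -0.17 -0.39] j6 1.6101407102816825Traceback (most recent call last):
  File "<string>", line 3, in <module>
    rel();step()
          ~~~~^^
  File "h.py", line 23, in step
    print(len(Q),np.percentile(a,[0,5,50,95,100]))
                 ~~~~~~~~~~~~~^^^^^^^^^^^^^^^^^^^
    return _quantile_unchecked(
        a, q, axis, out, overwrite_input, method, keepdims, weights)
    return _ureduce(a,
                    func=_quantile_ureduce_func,
    ...<5 lines>...
                    overwrite_input=overwrite_input,
                    method=method)
    r = func(a, **kwargs)
    result = _quantile(arr,
                       quantiles=q,
    ...<2 lines>...
                       out=out,
                       weights=wgt)
    slices_having_nans = np.isnan(arr[-1, ...])
                                  ~~~^^^^^^^^^
IndexError: index -1 is out of bounds for axis 0 with size 0
```

Call:
{"api": "servo_tool", "payload": {"commands": [[[0,-0.003,0],0],[[0,-0.003,0],0],[[0,0,-0.02],0],[[0,0,-0.03],0],[[0,0,-0.03],0],[[0,-0.02,-0.02],0],[[0,-0.04,0],0],[[0,-0.04,0],0],[[0,-0.04,0],0],[[0,0,0],0]]}}

```text
time: 14.95
tool_pos: [0.3071, 0.1786, 0.1704]
orientation: [-0.001, 0.522, 0.853, -0.002]
force: [1.2, 0.6, -0.3]
finger_gap: 0.003
grip_force: 0.0
```

Run:
```python
from h import *
rel()
for c in ["top","scene"]:
    s=env.snapshot(c)
    for t in ["dial_step","start_top"]: print(c,t,[(np.round(d["xyz"],4).tolist(),round(d["conf"],2)) for d in env.pinpoint(c,t)[:2]])
    a=s["image"][:,:,::-1]
    if c=="top": A=cv2.resize(a[210:310,200:330],None,fx=3,fy=3)
    else: A=np.hstack([A,cv2.resize(a[180:280,235:365],None,fx=3,fy=3)])
cv2.imwrite("pics/2.png",A)
```

```text
t 14.95 tcp [0.3071 0.1786 0.1704] xdir 117.01 axis in tool [-0.036   0.1639] F tool [0.02 1.32 0.29] j6 1.6260251536719457
top dial_step [([0.4615, 0.259, 0.0751], 0.84)]
top start_top [([0.4403, 0.3299, 0.0739], 0.48)]
scene dial_step [([0.4578, 0.2576, 0.0824], 0.82)]
scene start_top [([0.4438, 0.3287, 0.0719], 0.65)]
```

View pics/2.png

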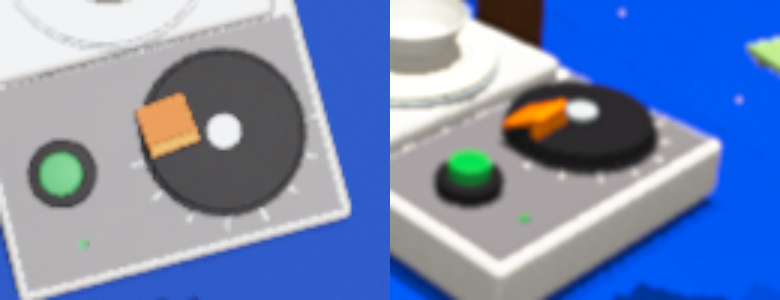

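Run:
```python
from h import *
for c in ["top","scene"]:
    s,W=cloud(c); im=s["image"].astype(int)
    near=np.hypot(W[...,0]-.444,W[...,1]-.3285)<.03
    g=near&(im[...,1]-im[...,0]>50)&(W[...,2]>.055); k=near&(im.max(-1)<60)
    G=W[g];K=W[k]
    print(c,len(G),np.median(G,0),(G.min(0)+G.max(0))/2,np.percentile(G[:,2],[10,90]))
    print(len(K),(K.min(0)+K.max(0))/2,K.max(0)-K.min(0),np.percentile(K[:,2],[5,25,50,75,95]))
st,R=yaw();d=R.T@(np.array([.444,.3287,.10])-st["tool_pos"]);print(d)
```

```text
top 172 [0.44335693 0.32456615 0.07316605] [0.44318868 0.32495376 0.07022591] [0.0708314  0.07529484]Traceback (most recent call last):
  File "<stdin>", line 8, in <module>
    return umr_minimum(a, axis, None, out, keepdims, initial, where)
ValueError: zero-size array to reduction operation minimum which has no identity
```

Picture: the step (px 165,125 in the left crop) points to the last mark, stop 7, about 108° in the world frame. On to the button.

Call:
{"api": "servo_tool", "payload": {"commands": [[[0.014,0.038,0],0],[[0.014,0.038,0],0],[[0.014,0.038,0],0],[[0.014,0.038,0],0],[[0.0136,0.037,0],0],[[0,0,0.03],0],[[0,0,0.03],0],[[0,0,0.02],0],[[0,0,0.006],0],[[0,0,0.004],0],[[0,0,0],0],[[0,0,0],0]]}}

```text
time: 16.5
tool_pos: [0.4504, 0.3301, 0.0825]
orientation: [0.0, 0.523, 0.853, 0.001]
force: [0.3, 0.4, 0.2]
finger_gap: 0.0
grip_force: 0.0
```

Run:
```python
from h import *
rel()
for c in ["top","scene"]:
    a=env.snapshot(c)["image"][:,:,::-1]
    if c=="top": A=cv2.resize(a[210:310,170:300],None,fx=3,fy=3)
    else: A=np.hstack([A,cv2.resize(a[170:270,205:335],None,fx=3,fy=3)])
cv2.imwrite("pics/3.png",A)
```

```text
t 16.5 tcp [0.4504 0.3301 0.0825] xdir 116.99 axis in tool [-0.1059 -0.0325] F tool [ 0.21  0.49 -0.17] j6 1.7321697562707181
```

View pics/3.png

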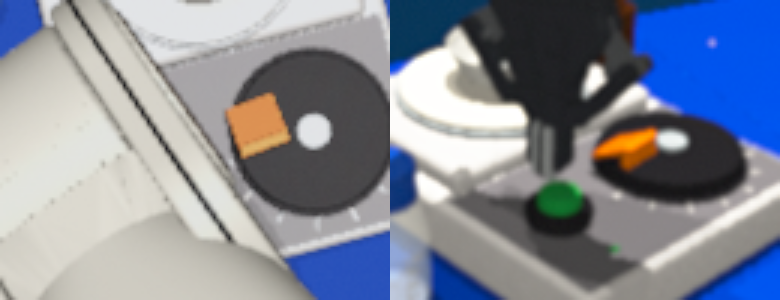

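Call:
{"api": "servo_tool", "payload": {"commands": [[[0,-0.004,0],0],[[0,-0.0035,0],0],[[0,0,0.002],0],[[0,0,0.002],0],[[0,0,0.002],0],[[0,0,0.002],0],[[0,0,0.002],0],[[0,0,0],0]]}}

```text
time: 17.4
tool_pos: [0.4428, 0.3261, 0.0711]
orientation: [-0.0, 0.523, 0.853, -0.0]
force: [-0.4, -0.7, 2.2]
finger_gap: 0.004
grip_force: 0.9
```

Call:
{"api": "servo_tool", "payload": {"commands": [[[0,0,0.001],0],[[0,0,0.001],0],[[0,0,0],0]]}}

```text
time: 17.7
tool_pos: [0.4428, 0.3261, 0.0694]
orientation: [0.0, 0.522, 0.853, 0.0]
force: [-1.2, 0.3, 4.3]
finger_gap: -0.001
grip_force: 1.4
```

Call:
{"api": "servo_tool", "payload": {"commands": [[[0,0,0.001],0],[[0,0,0.001],0],[[0,0,0],0]]}}

```text
time: 18.0
tool_pos: [0.4428, 0.3261, 0.0674]
orientation: [0.0, 0.522, 0.853, 0.0]
force: [-1.2, 0.1, 4.1]
finger_gap: -0.003
grip_force: 2.0
```

Call:
{"api": "servo_tool", "payload": {"commands": [[[0,0,0.001],0],[[0,0,0.001],0],[[0,0,0],0]]}}

```text
time: 18.3
tool_pos: [0.4429, 0.3261, 0.066]
orientation: [0.0, 0.522, 0.853, 0.0]
force: [-3.4, -1.4, 8.6]
finger_gap: -0.003
grip_force: 4.2
```

Call:
{"api": "servo_tool", "payload": {"commands": [[[0,0,0.001],0],[[0,0,0.001],0],[[0,0,0],0]]}}

```text
time: 18.6
tool_pos: [0.4429, 0.3262, 0.0659]
orientation: [0.0, 0.523, 0.853, 0.001]
force: [-6.1, -4.5, 18.4]
finger_gap: -0.001
grip_force: 9.4
```

The force rises stiffly at 66 mm, which is the full 6 mm of travel. Release and retreat.

Call:
{"api": "servo_tool", "payload": {"commands": [[[0,0,-0.002],0],[[0,0,-0.004],0],[[0,0,-0.006],0],[[0,0,-0.01],0],[[0,0,-0.03],0],[[0,0,-0.04],0],[[0,-0.03,-0.02],0],[[0,-0.04,0],0],[[0,-0.04,0],0],[[0,-0.03,0],0],[[0,0,0],0],[[0,0,0],0]]}}

```text
time: 19.8
tool_pos: [0.3182, 0.2628, 0.1759]
orientation: [0.0, 0.522, 0.853, 0.001]
force: [0.3, 0.7, -0.3]
finger_gap: 0.002
grip_force: 0.0
```

Run:
```python
from h import *
rel()
for c in ["top","scene"]:
    s=env.snapshot(c);a=s["image"][:,:,::-1]
    for t in ["start_top","dial_step","dish","vial","blue_bottle","dropper_bottle"]: print(c,t,[(np.round(d["xyz"],4).tolist(),round(d["conf"],2)) for d in env.pinpoint(c,t)[:1]])
    if c=="top": A=cv2.resize(a[120:320,130:340],None,fx=1.8,fy=1.8)
    else: A=np.hstack([A,cv2.resize(a[140:340,155:365],None,fx=1.8,fy=1.8)])
cv2.imwrite("pics/4.png",A)
```

```text
t 19.8 tcp [0.3182 0.2628 0.1759] xdir 117.02 axis in tool [-0.106   0.1158] F tool [0.49 0.62 0.26] j6 1.789549351335895
top start_top [([0.4422, 0.3312, 0.0711], 0.5)]
top dial_step [([0.4617, 0.2559, 0.083], 0.68)]
top dish [([0.5921, 0.289, 0.0732], 0.89)]
top vial [([0.5577, 0.4544, -0.001], 0.82)]
top blue_bottle [([0.4694, 0.4315, -0.0], 0.88)]
top dropper_bottle [([0.6852, 0.1524, 0.0037], 0.87)]
scene start_top [([0.443, 0.3297, 0.0723], 0.42)]
scene dial_step [([0.4598, 0.2517, 0.0819], 0.76)]
scene dish [([0.5944, 0.2941, 0.0769], 0.82)]
scene vial [([0.5574, 0.451, 0.0076], 0.76)]
scene blue_bottle [([0.4736, 0.4324, 0.0008], 0.74)]
scene dropper_bottle [([0.682, 0.1551, -0.0041], 0.58)]
```

View pics/4.png

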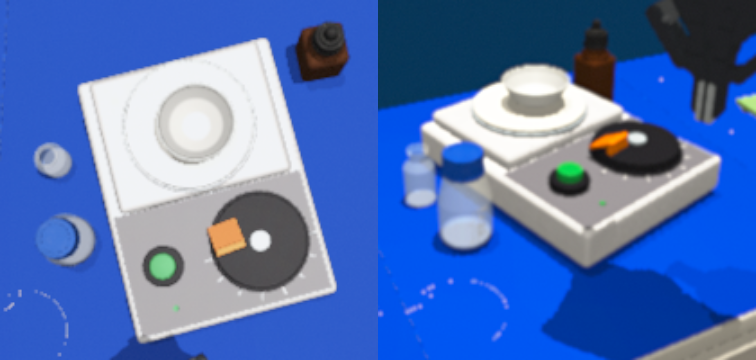

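The dial is at the last stop (step at px 227,237), the button is up (163,266), and the dish, vial and bottles haven't moved.

```bash
python3 -c "
from workcell import env
print(env.close_job())"
```

```text
the job is handed in; nothing more can be done
None
```

I pushed the dial four clicks clockwise, from stop 3 to stop 7, pressed the start button fully down and let it come up, left the dish, vial and bottles where they stood, and handed the job in at about 20 s; no verdict was returned.

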